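Slide the vacuum flask into its safety pen and close the gate

TASK

Push the tall steel vacuum flask gently across the bench, low on its body so that it slides upright without tipping, through the open gate of the low metal safety pen until it is fully home against the pen's back wall. Then push the swing gate fully shut behind it. Do not grip or lift the flask, and leave the glassware and other things on the bench undisturbed.

Things in the scene. Friction and masses are not known exactly. Their poses are not given: they have to be found in the camera images.
- flask: Upright steel vacuum flask, black base ring and cap, round, no handle: 68 mm diameter up to 205 mm height, 60 mm cap above, 250 mm tall. 0.4 to 0.85 kg; friction on the bench 0.5 to 0.75, so pushes higher than about 45 mm tend to tip it. Origin: centre of its underside, z up.
- pen: Fixed three-sided pen: dark steel walls 10 mm thick, 34 mm high, no floor plate. Origin on the bench, where the centre of a home flask stands. x points in, to the back wall; y left; z up. Inner faces: back wall x=+34 mm, side walls y=-50 and +50 mm (outer -60, +60); side walls end (mouth) at x=-40 mm. A hinge post, 14 mm thick, 40 mm high, at x=-50, y=+60 mm.
- gate (a joint): Swing gate, rad: upright hinge at the mouth's left end, steel bar 8 mm thick, 5 to 115 mm from the hinge axis, from 6 to 34 mm above the bench. 0 = shut (bar along pen -y, at its stop), pi/2 = bar points out of the mouth (pen -x), more = further out to the left, up to 2.4. Moves with under 1 N, stays where left. Shut, its inner face is 12 mm behind a home flask.
- gate_hinge (a point): Point on the gate's upright hinge axis, 20 mm above the bench, at pen x = -50, y = +60 mm.
- gate_tip (a point): Middle of the gate bar's free end, 115 mm from the hinge axis, 20 mm above the bench; moves with the gate.
- conical: Bystander: conical glass flask, 72 mm wide, 116 mm tall; on the pen's right side. Origin at centre of underside.
- amber: Bystander: amber bottle with black cap, 60 mm wide, 165 mm tall; behind the pen, to its right. Origin at centre of underside.
- mortar: Bystander: small black mortar bowl, 84 mm wide, 55 mm high; on the pen's left side. Origin at centre of underside.
- jar: Bystander: grey jar with yellow lid, 100 mm wide, 150 mm tall. Origin at centre of underside.
- dish: Bystander: flat white ceramic dish, 130 mm wide, 26 mm high. Origin at centre of underside.
- measure: Bystander: glass measuring cylinder, 205 mm tall, 28 mm tube on a 68 mm wide foot. Origin at centre of underside.
- beaker: Bystander: glass beaker, 72 mm wide, 95 mm tall. Origin at centre of underside.

How it is judged:
By the outcome, as a careful person would: the job done as asked, in the order asked, and still so for the second after the job is handed in, with the robot touching nothing.
It also fails if it takes over 72 s, if anything falls off the work surface, if the arm or the gripper's body presses on something with over 40 N, if the wrist force passes 120 N, or if a joint passes its speed limit or range.

ROBOT

A 7-joint arm with a two-finger parallel gripper is mounted at the origin on the work surface. World frame = base frame: x ahead of the robot, y to its left, z up, the work surface at z = 0. Lengths are in mm, angles in rad, forces in N, time in s.
With the tool pointing down it reaches from about 400 to 900 mm from the base axis. Payload 5.5 kg.
Tool frame: the origin (TCP) lies midway between the tips of the shut fingers; the grasp point (between the pads) lies env.pinch_z behind it (env.pinch_z is the distance from the TCP to the grasp point, in mm); z points along the fingers, y is the line along which they close (so a half turn about z gives the same grasp; the last joint's range is limited). The gripper opens to 92 mm and grips with 3 to 60 N. Pads are 19 mm wide; open, the fingers measure 130 mm over their backs; the gripper's body (75 mm by 190 mm) begins 47 mm behind the grasp point.
Start: joints at [1.43, 0.501, -0.427, 1.55, 0.221, 1.138, -0.21], TCP at [255.427, -597.71, 226.729] pointing down, gripper open.
Joint ranges: [-2.88, 2.88], [-0.31, 2.03], [-1.54, 1.56], [0.2, 2.42], [-1.41, 4.55], [0.19, 2.02], [-2.57, 2.57]. Speed limits (rad/s): [2.57, 2.57, 3.14, 3.14, 3.14, 3.14, 3.14].

INTERFACE

Orientations are given as a unit quaternion [x, y, z, w].
In Python, from station import env gives the robot as it stands. The module is installed in compiled form; this text tells all that it offers.
- The arm moves only by the tool send_rows, never from a script. Its argument "motion" is a list of rows, each an object with "grip": the opening, from -1 (shut) to 1 (fully open), so that 0 is half open; "xyz": the shift along the tool's x, y, z in mm, a list of three; "turn": the turn about the tool's z in rad. A call has 1 to 8 rows; each row is the pose to reach, as a shift and turn from the pose commanded when the call began, along the tool's axes at that moment; what a row does not reach only later rows make up. A row lasts 1/12 s, in which the tool goes at most 41.7 mm and 7.16 degrees, less where a joint would pass 70% of its speed; a pose out of reach is approached as far as the arm can. A call with a gripper value outside its range is refused whole. The fingers move at their own pace and stop on an object; "force" is the grip in N (left out, the last holds). Time passes only in rows, so rows that repeat a pose let the fingers close. It gives the time, the measured TCP pose, the force, the opening and the grip force at its end, in the units of the state.
- env.sense(): the state, without advancing time (a new reading comes with each control period).
- env.read_camera(name): name is "side" or "top"; returns a dict with "image" (400x640x3 uint8, blue, green, red), "fx", "fy", "cx", "cy" (pixels), "origin" and "attitude" of the camera in the world. Camera axes: x right, y down, z forward; pixel columns grow to the right and rows downward; lengths in mm; the calibration is good to about 2 mm. A picture is of the moment at which its call begins. There is no depth.
- env.finish_job(): hands the job in; it is judged then, once.
Trained networks look in a picture, given as the dict that the camera call returned (one of the last four; its "shot" number tells which), for a name from the list of things; names that differ only in an ending like _2 or _b are one class to them, and where a whole thing is asked for, a point or a joint stands for the part that bears it (a point fixed in the world has none). Each returns a list of dicts, best first, with "conf" (0 to 1); they miss things now and then, are a little off and sometimes report something else, mostly with a low value. They report only what shows in the picture. A call takes as long as a camera call.
- env.boxes_of(picture, query): "at" ([column, row] in pixels, amid what is visible of it).
- env.trace(picture, query): "region" (400x640 bool, what is visible of it) and "at" ([column, row] in pixels, amid what is visible of it).
- env.mark_of(picture, query): "at" ([column, row] in pixels: a listed point, or the origin of a listed thing).
The state is a dict: "clock": time; "joint_positions": joint angles; "joint_velocities": joint speeds; "joint_efforts": joint torques, N m; "tcp_pos": TCP position; "tool_rot": TCP orientation; "contact_force": force on the tool from outside, world axes, zero at the start; "moment": the same for the moment, N m; "gripper_width": finger opening in mm; "gripper_force": force on a finger pad.
Only numpy, scipy, OpenCV 4.12 (cv2) and the standard library are available. Lean on these libraries where they do the work, as an engineer would, in place of code of your own. Each camera call takes 0.05 s, during which the arm holds its last target. There are 200 camera calls.

## Working session

There is one attempt and no reset: what is moved stays moved. The work goes in short steps, Python scripts to look and compute and a tool call to move; the robot and the scene stay as the last step left them, time stands still between calls to the robot, and variables do not carry over. Pictures are saved under pics/ and viewed, at most 13 in all, crops included, and the job is handed in when it is done.

Besides the shell and the picture viewer there is one more tool, called after "Call:" as a command line: name --argument value ..., lists and objects as JSON in quotes. send_rows: Moves the arm, as the interface text tells. Its arguments: {"type":"object","properties":{"motion":{"type":"array"},"force":{"type":"number"}},"required":["motion"]}

```bash
mkdir -p pics; cat > h.py <<'E'
from station import env
import numpy as np, cv2
from scipy.spatial.transform import Rotation as R
def rot(a):
    a=np.array(a,float)
    return R.from_quat(a).as_matrix() if a.shape==(4,) else a
def ray(p,uv):
    d=rot(p["attitude"])@np.array([(uv[0]-p["cx"])/p["fx"],(uv[1]-p["cy"])/p["fy"],1.])
    return np.array(p["origin"],float),d
def atz(p,uv,z=0):
    o,d=ray(p,uv); return (o+d*(z-o[2])/d[2])[:2]
E
python3 - <<'E'
from h import *
s=env.sense(); print(s["clock"],s["tcp_pos"],s["tool_rot"],s["gripper_width"],env.pinch_z)
for n in("top","side"):
    p=env.read_camera(n); cv2.imwrite(f"pics/{n}0.png",p["image"]); print(n,p["origin"],p["fx"],p["attitude"])
    for q in["flask","pen","gate_hinge","gate_tip","conical","amber","mortar","jar","dish","measure","beaker"]:
        m=env.mark_of(p,q)
        z=20 if "gate" in q else 0
        print(q,[(np.round(k["at"]),round(k["conf"],2),np.round(atz(p,k["at"],z))) for k in m[:2]])
E
```

```text
0.0 [ 255.05193288 -597.09306855  225.69688837] [ 9.79683245e-01  2.00548750e-01 -1.79430671e-04 -9.51401890e-04] 91.75572042878514 18.8
top [ 428.29295685   -6.55030532 1497.78889667] 484.4799798922431 [-0.70552538  0.70721698 -0.02820719  0.03581127]
flask [(array([275., 222.]), 0.89, array([502., 144.]))]
pen [(array([323., 200.]), 0.75, array([570.,  -5.])), (array([340., 246.]), 0.17, array([427., -56.]))]
gate_hinge [(array([308., 189.]), 0.68, array([602.,  41.]))]
gate_tip [(array([267., 191.]), 0.55, array([597., 167.]))]
conical [(array([340., 248.]), 0.72, array([423., -57.])), (array([276., 222.]), 0.15, array([501., 139.]))]
amber [(array([363., 217.]), 0.95, array([ 517., -128.])), (array([467., 184.]), 0.42, array([ 620., -452.]))]
mortar [(array([329., 155.]), 0.63, array([711., -25.]))]
jar [(array([172., 188.]), 0.58, array([608., 467.]))]
dish [(array([180., 264.]), 0.93, array([374., 437.]))]
measure [(array([467., 184.]), 0.79, array([ 619., -454.]))]
beaker [(array([479., 233.]), 0.62, array([ 467., -486.]))]
side [-188.35631037  732.21095838 1033.60423785] 489.7470643397562 [-0.36864865  0.8385492  -0.37192092  0.15036035]
flask [(array([300., 257.]), 0.85, array([501., 133.]))]
pen [(array([302., 260.]), 0.7, array([490., 134.])), (array([322., 223.]), 0.63, array([557.,  -8.]))]
gate_hinge [(array([293., 218.]), 0.76, array([619.,  56.]))]
gate_tip [(array([266., 238.]), 0.75, array([606., 169.]))]
conical [(array([362., 238.]), 0.72, array([435., -51.]))]
amber [(array([363., 213.]), 0.59, array([ 507., -133.]))]
mortar [(array([292., 198.]), 0.7, array([703., -13.]))]
jar [(array([170., 303.]), 0.7, array([605., 482.]))]
dish []
measure [(array([399., 156.]), 0.68, array([ 623., -441.]))]
beaker [(array([443., 172.]), 0.88, array([ 463., -483.])), (array([298., 260.]), 0.55, array([496., 143.]))]
```

View images.

```bash
python3 - <<'E'
import cv2
a=cv2.imread("pics/top0.png")[130:280,220:420]; b=cv2.imread("pics/side0.png")[150:300,220:420]
cv2.imwrite("pics/c0.png",cv2.resize(cv2.vconcat([a,b]),(800,1200),interpolation=3)[:,:] if 0 else cv2.resize(cv2.hconcat([a,b]),(800,300),interpolation=3))
cv2.imwrite("pics/c1.png",cv2.resize(a,(800,600),interpolation=3))
E
```

```text
(no output)
```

View pics/c1.png

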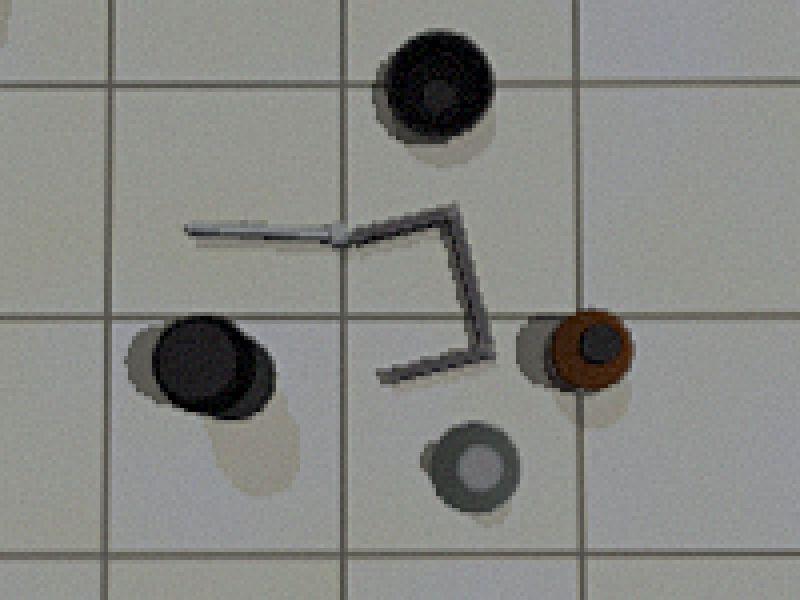

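View pics/side0.png

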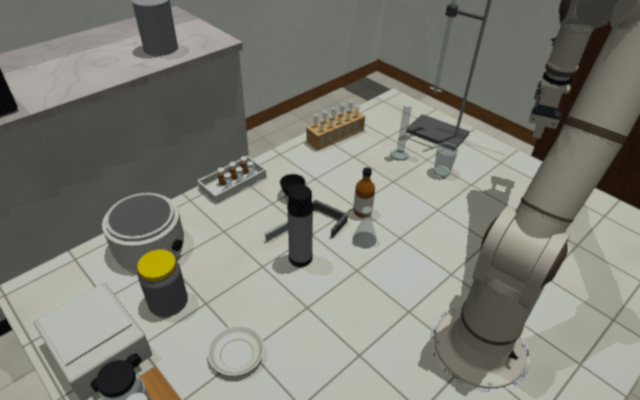

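```bash
python3 - <<'E'
from h import *
from scipy.optimize import least_squares
p=env.read_camera("top")
c=lambda u,v,z: atz(p,(220+u/4,130+v/4),z)
loc=np.array([[44,60],[44,-60],[-40,-55],[-50,60]])
w=np.array([c(456,206,34),c(491,354,34),c(378,376,34),c(340,231,40)])
f=lambda q:(loc@np.array([[np.cos(q[2]),np.sin(q[2])],[-np.sin(q[2]),np.cos(q[2])]])+q[:2]-w).ravel()
s=least_squares(f,[565,-5,-1.4]); q=s.x; print(q,f(q).round(1))
M=np.array([[np.cos(q[2]),-np.sin(q[2])],[np.sin(q[2]),np.cos(q[2])]])
L=lambda x:((np.array(x)-q[:2])@M).round(1)
print("hinge",M@[-50,60]+q[:2],"tip",c(188,230,34),L(c(188,230,34)))
for n,x in dict(fl=(501,138),fl2=c(231,374,0),cap=c(197,359,250),con=(429,-54),mor=(707,-19),amb=(512,-130)).items(): print(n,x,L(x))
E
```

```text
[556.84542831  -9.13072864  -1.36016889] [ 1.3 -0.8 -3.2  0.   0.6 -2.2  1.3  3. ]
hinge [605.06574829  52.30867843] tip [605.64394323 165.27979861] [-160.4   84.2]
fl (501, 138) [-155.6  -23.9]
fl2 [497.48275057 135.10023962] [-153.5  -27.9]
cap [495.664327  133.4670541] [-152.2  -30. ]
con (429, -54) [  17.1 -134.4]
mor (707, -19) [ 41.  144.8]
amb (512, -130) [108.8 -69.1]
```

```bash
python3 - <<'E'
import cv2
a=cv2.imread("pics/side0.png")[0:150,490:640]; b=cv2.imread("pics/top0.png")[220:370,420:570]
cv2.imwrite("pics/c2.png",cv2.resize(cv2.hconcat([a,b]),(800,400),interpolation=3))
E
```

```text
(no output)
```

View pics/c2.png

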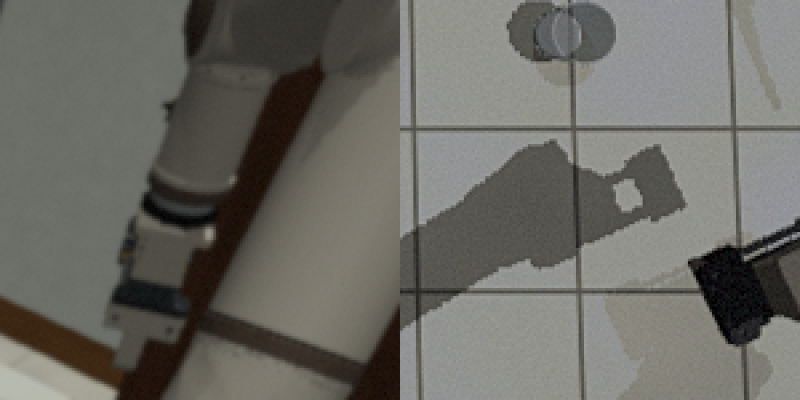

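Call:
send_rows --motion '[{"grip": 1, "xyz": [0, 0, -40], "turn": 0}, {"grip": 1, "xyz": [0, 0, -80], "turn": 0}, {"grip": 1, "xyz": [0, 0, -110], "turn": 0}, {"grip": 1, "xyz": [30, -25, -110], "turn": 0}, {"grip": 1, "xyz": [60, -50, -110], "turn": 0}, {"grip": 1, "xyz": [90, -75, -110], "turn": 0}, {"grip": 1, "xyz": [120, -100, -110], "turn": 0}, {"grip": 1, "xyz": [150, -125, -110], "turn": 0}]'

```text
clock: 1.92
tcp_pos: [344.8, -422.1, 337.0]
tool_rot: [0.98, 0.2, 0.0, 0.0]
contact_force: [1.5, -0.5, 0.6]
gripper_width: 91.8
gripper_force: 0.0
```

```bash
python3 - <<'E'
from h import *
s=env.sense(); print(s["clock"],s["tcp_pos"],np.round(s["joint_positions"],2))
M=rot(s["tool_rot"]);print(M.round(3))
t=s["tcp_pos"]
for w in [(540,-100),(600,100),(441,275)]:
    print(w,(M.T@(np.array([*w,t[2]])-t)).round())
E
```

```text
1.9167 [ 344.79007646 -422.0940421   336.96369994] [ 1.29  0.23 -0.54  1.67  0.12  1.27 -0.44]
[[ 0.92   0.393  0.   ]
 [ 0.393 -0.92  -0.001]
 [-0.     0.001 -1.   ]]
(540, -100) [ 306. -220.   -0.]
(600, 100) [ 440. -380.   -0.]
(441, 275) [ 362. -603.   -0.]
```

Call:
send_rows --motion '[{"grip": 1, "xyz": [33, -22, 0], "turn": 0}, {"grip": 1, "xyz": [66, -46, 0], "turn": 0}, {"grip": 1, "xyz": [100, -70, 0], "turn": 0}, {"grip": 1, "xyz": [134, -95, 0], "turn": 0}, {"grip": 1, "xyz": [168, -120, 0], "turn": 0}, {"grip": 1, "xyz": [202, -145, 0], "turn": 0}, {"grip": 1, "xyz": [236, -170, 0], "turn": 0}, {"grip": 1, "xyz": [270, -195, 0], "turn": 0}]'

```text
clock: 2.58
tcp_pos: [515.2, -139.0, 337.1]
tool_rot: [0.98, 0.2, 0.0, 0.001]
contact_force: [0.5, -0.1, -0.3]
gripper_width: 92.0
gripper_force: 0.0
```

Call:
send_rows --motion '[{"grip": 1, "xyz": [25, -30, 0], "turn": 0}, {"grip": 1, "xyz": [45, -65, 0], "turn": 0}, {"grip": 1, "xyz": [60, -100, 0], "turn": 0}, {"grip": 1, "xyz": [75, -138, 0], "turn": 0}, {"grip": 1, "xyz": [80, -178, 0], "turn": 0}, {"grip": 1, "xyz": [85, -218, 0], "turn": 0}, {"grip": 1, "xyz": [90, -258, 0], "turn": 0}, {"grip": 1, "xyz": [90, -298, 0], "turn": 0}]'

```text
clock: 3.25
tcp_pos: [479.8, 170.7, 337.0]
tool_rot: [0.98, 0.201, 0.001, -0.0]
contact_force: [1.3, 0.5, 0.2]
gripper_width: 91.5
gripper_force: 0.0
```

Call:
send_rows --motion '[{"grip": 1, "xyz": [0, -40, 0], "turn": 0}, {"grip": 1, "xyz": [0, -80, 0], "turn": 0}, {"grip": 1, "xyz": [0, -110, 0], "turn": 0}, {"grip": 1, "xyz": [0, -110, 0], "turn": 0}, {"grip": 1, "xyz": [0, -110, 0], "turn": 0}]'

```text
clock: 3.67
tcp_pos: [435.6, 272.0, 337.1]
tool_rot: [0.979, 0.203, 0.0, -0.0]
contact_force: [0.3, -0.2, -0.6]
gripper_width: 91.8
gripper_force: 0.0
```

```bash
python3 - <<'E'
from h import *
s=env.sense(); print(s["clock"],s["tcp_pos"],np.round(s["joint_positions"],2))
M=rot(s["tool_rot"]);print(M.round(3))
P=[env.read_camera(n)["image"] for n in("side","top")]
cv2.imwrite("pics/d.png",cv2.resize(cv2.hconcat([P[0][90:290,180:380],P[1][100:300,170:370]]),(800,400),interpolation=3))
E
```

```text
3.6667 [435.63362163 272.02230593 337.10680702] [ 0.23  0.24 -0.98  1.73  0.2   1.28 -1.96]
[[ 0.917  0.398  0.001]
 [ 0.398 -0.917  0.   ]
 [ 0.001 -0.    -1.   ]]
```

View pics/d.png

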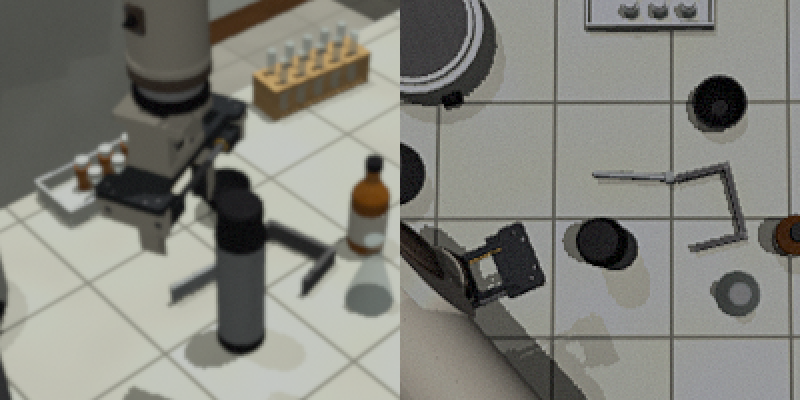

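```bash
python3 - <<'E'
from h import *
s=env.sense(); M=rot(s["tool_rot"]); p=env.read_camera("top"); 
for uv in [(527,223),(545,285),(487,235),(508,298)]:
  for z in (403,430):
    a=atz(p,((uv[0]-400)/2+170,100+uv[1]/2),z); print(uv,z,(M.T@(np.array([*a,s["tcp_pos"][2]])-s["tcp_pos"])).round()[:2])
I=p["image"]
q=env.read_camera("side"); 
# project predicted points in side/top
from numpy.linalg import inv
def proj(p,X):
    c=rot(p["attitude"]).T@(np.array(X)-p["origin"]); return (c[0]/c[2]*p["fx"]+p["cx"],c[1]/c[2]*p["fy"]+p["cy"])
for l in [(0,-46,0),(0,-65,0),(0,46,0),(0,-65,-66),(0,-95,-66),(37.5,-95,-66),(-37.5,-95,-66),(0,95,-66),(0,0,-66)]:
    X=M@np.array(l,float)+s["tcp_pos"]; u=proj(q,X); v=proj(p,X); print(l,"side crop",((u[0]-180)*2,(u[1]-90)*2),"top crop",((v[0]-170)*2+400,(v[1]-100)*2))
E
```

```text
(527, 223) 403 [35. 93.]
(527, 223) 430 [32. 96.]
(545, 285) 403 [-38.  85.]
(545, 285) 430 [-39.  89.]
(487, 235) 403 [41. 46.]
(487, 235) 430 [37. 51.]
(508, 298) 403 [-35.  41.]
(508, 298) 430 [-37.  46.]
(0, -46, 0) side crop (np.float64(159.69774861088035), np.float64(248.3279509090798)) top crop (np.float64(441.4653801717725), np.float64(299.67989262679015))
(0, -65, 0) side crop (np.float64(150.60523993998413), np.float64(259.995290853602)) top crop (np.float64(426.7563769014007), np.float64(305.9707229116664))
(0, 46, 0) side crop (np.float64(200.63192774397066), np.float64(195.8019648933123)) top crop (np.float64(512.5189093097579), np.float64(269.2913146427917))
(0, -65, -66) side crop (np.float64(146.01221410585993), np.float64(211.28175604204262)) top crop (np.float64(409.84033039033284), np.float64(306.8434979611716))
(0, -95, -66) side crop (np.float64(130.35178888822747), np.float64(230.18381574666034)) top crop (np.float64(385.1803023626488), np.float64(317.38590020631887))
(37.5, -95, -66) side crop (np.float64(96.33327996680191), np.float64(218.96803494036624)) top crop (np.float64(373.0417676512576), np.float64(286.6925010787853))
(-37.5, -95, -66) side crop (np.float64(165.15539073120374), np.float64(241.6584388831996)) top crop (np.float64(397.39197048334825), np.float64(348.26422387168407))
(0, 95, -66) side crop (np.float64(219.38184026941087), np.float64(122.72496176755271)) top crop (np.float64(540.7948293609325), np.float64(250.85917375805582))
(0, 0, -66) side crop (np.float64(177.74742933204902), np.float64(172.97750027579963)) top crop (np.float64(463.1552457446645), np.float64(284.05085219854914))
```

Call:
send_rows --motion '[{"grip": -1, "xyz": [0, 0, 0], "turn": 0.12}, {"grip": -1, "xyz": [0, 0, 0], "turn": 0.24}, {"grip": -1, "xyz": [0, 0, 0], "turn": 0.36}, {"grip": -1, "xyz": [0, 0, 0], "turn": 0.48}, {"grip": -1, "xyz": [0, 0, 0], "turn": 0.6}, {"grip": -1, "xyz": [0, 0, 0], "turn": 0.72}, {"grip": -1, "xyz": [0, 0, 0], "turn": 0.84}, {"grip": -1, "xyz": [0, 0, 0], "turn": 0.96}]'

```text
clock: 4.53
tcp_pos: [437.6, 266.1, 329.4]
tool_rot: [0.986, -0.164, -0.004, 0.009]
contact_force: [0.4, 0.0, -1.3]
gripper_width: 43.0
gripper_force: 0.0
```

```bash
python3 - <<'E'
from h import *
s=env.sense(); print(s["clock"],s["tcp_pos"],np.round(s["joint_positions"],2),s["gripper_width"])
M=rot(s["tool_rot"]);print(M.round(3))
P=[env.read_camera(n)["image"] for n in("side","top")]
cv2.imwrite("pics/e.png",cv2.resize(cv2.hconcat([P[0][110:250,190:330],P[1][180:320,150:290]]),(800,400),interpolation=3))
E
```

```text
4.5333 [437.61239114 266.12372869 329.3677888 ] [-0.3   0.16 -0.35  1.75  0.06  1.26 -2.56] 42.98885569715567
[[ 0.946 -0.324 -0.011]
 [-0.324 -0.946 -0.017]
 [-0.005  0.02  -1.   ]]
```

View pics/e.png

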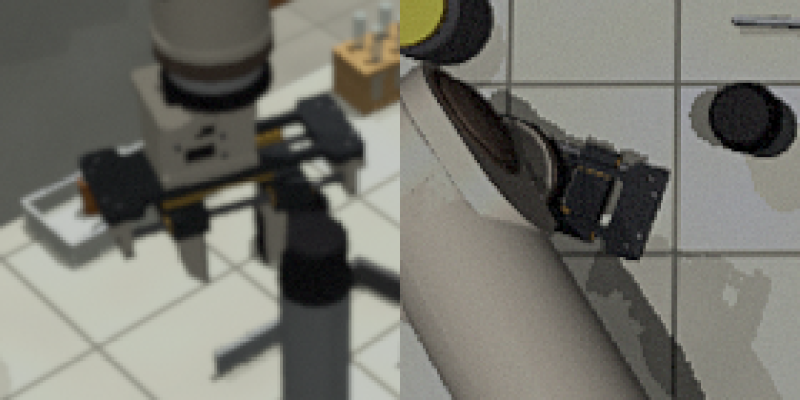

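Call:
send_rows --motion '[{"grip": -1, "xyz": [0, 0, 0], "turn": 0}, {"grip": -1, "xyz": [0, 0, 0], "turn": 0}, {"grip": -1, "xyz": [0, 0, 0], "turn": 0}]'

```text
clock: 4.88
tcp_pos: [436.2, 268.6, 329.5]
tool_rot: [0.987, -0.16, -0.004, 0.009]
contact_force: [-0.2, -0.6, -0.4]
gripper_width: 15.0
gripper_force: 0.0
```

```bash
python3 - <<'E'
from h import *
s=env.sense(); print(s["clock"],s["tcp_pos"],np.round(s["joint_positions"],3),s["gripper_width"])
M=rot(s["tool_rot"]);print(M.round(3))
E
```

```text
4.8833 [436.18249064 268.59606318 329.49906283] [-0.288  0.162 -0.362  1.748  0.067  1.261 -2.56 ] 14.970616109715326
[[ 0.949 -0.316 -0.011]
 [-0.316 -0.948 -0.016]
 [-0.006  0.019 -1.   ]]
```

Call:
send_rows --motion '[{"grip": -1, "xyz": [22, 26, -3], "turn": -0.12}, {"grip": -1, "xyz": [44, 53, -6], "turn": -0.24}, {"grip": -1, "xyz": [67, 80, -9], "turn": -0.36}, {"grip": -1, "xyz": [90, 108, -12], "turn": -0.48}, {"grip": -1, "xyz": [113, 136, -15], "turn": -0.6}, {"grip": -1, "xyz": [136, 164, -18], "turn": -0.72}, {"grip": -1, "xyz": [160, 192, -21], "turn": -0.84}, {"grip": -1, "xyz": [183, 220, -24], "turn": -0.96}]'

```text
clock: 5.55
tcp_pos: [539.9, 1.9, 356.9]
tool_rot: [0.957, 0.291, -0.007, 0.006]
contact_force: [1.0, 1.1, -0.6]
gripper_width: 0.4
gripper_force: 0.0
```

```bash
cat >> h.py <<'E'
def st(*tg):
    s=env.sense(); t=s["tcp_pos"]; M=rot(s["tool_rot"])
    print(round(s["clock"],2),t.round(1),"q",np.round(s["joint_positions"],2),"F",np.round(s["contact_force"],1),"w",round(s["gripper_width"],1))
    print("x",M[:,0].round(3),"y",M[:,1].round(3),"z",M[:,2].round(3))
    for w in tg: print(w,(M.T@(np.array(w)-t)).round())
E
python3 -c "
from h import *
st((470,-350,350),(320,-700,400))"
```

```text
5.55 [539.9   1.9 356.9] q [ 0.12  0.19 -0.22  1.65  0.06  1.32 -1.08] F [ 1.   1.1 -0.6] w 0.4
x [ 0.83   0.557 -0.018] y [ 0.557 -0.83   0.008] z [-0.011 -0.016 -1.   ]
(470, -350, 350) [-254.  253.   13.]
(320, -700, 400) [-574.  461.  -29.]
```

Call:
send_rows --motion '[{"grip": -1, "xyz": [-28, 28, 0], "turn": -0.12}, {"grip": -1, "xyz": [-56, 56, 0], "turn": -0.24}, {"grip": -1, "xyz": [-85, 85, 0], "turn": -0.36}, {"grip": -1, "xyz": [-114, 114, 0], "turn": -0.48}, {"grip": -1, "xyz": [-143, 142, 0], "turn": -0.6}, {"grip": -1, "xyz": [-172, 170, 0], "turn": -0.72}, {"grip": -1, "xyz": [-201, 198, 0], "turn": -0.84}, {"grip": -1, "xyz": [-230, 226, 0], "turn": -0.96}]'

```text
clock: 6.22
tcp_pos: [477.2, -289.8, 362.2]
tool_rot: [0.736, 0.677, -0.009, 0.002]
contact_force: [0.2, 0.5, -0.1]
gripper_width: 0.8
gripper_force: 0.0
```

```bash
python3 -c "
from h import *
st((330,-700,380),(380,-850,380))"
```

```text
6.22 [ 477.2 -289.8  362.2] q [ 0.55  0.2  -0.08  1.61  0.04  1.32  0.38] F [ 0.2  0.5 -0.1] w 0.8
x [ 0.083  0.996 -0.017] y [ 0.996 -0.084 -0.009] z [-0.01  -0.016 -1.   ]
(330, -700, 380) [-421. -113.  -10.]
(380, -850, 380) [-567.  -50.   -8.]
```

Call:
send_rows --motion '[{"grip": -1, "xyz": [-38, -10, -3], "turn": -0.1}, {"grip": -1, "xyz": [-76, -20, -6], "turn": -0.2}, {"grip": -1, "xyz": [-115, -30, -9], "turn": -0.3}, {"grip": -1, "xyz": [-154, -40, -12], "turn": -0.38}, {"grip": -1, "xyz": [-193, -50, -15], "turn": -0.38}, {"grip": -1, "xyz": [-232, -60, -18], "turn": -0.38}, {"grip": -1, "xyz": [-271, -70, -20], "turn": -0.38}, {"grip": -1, "xyz": [-310, -80, -20], "turn": -0.38}]'

```text
clock: 6.88
tcp_pos: [369.4, -591.5, 388.8]
tool_rot: [0.597, 0.802, -0.009, 0.001]
contact_force: [1.0, -0.2, 0.7]
gripper_width: 0.3
gripper_force: 0.0
```

```bash
python3 -c "
from h import *
st((360,-850,380),(430,-1010,380))"
```

```text
6.88 [ 369.4 -591.5  388.8] q [0.94 0.46 0.03 1.21 0.   1.46 1.26] F [ 1.  -0.2  0.7] w 0.3
x [-0.286  0.958 -0.013] y [ 0.958  0.286 -0.013] z [-0.009 -0.016 -1.   ]
(360, -850, 380) [-245.  -83.   13.]
(430, -1010, 380) [-418.  -62.   15.]
```

Call:
send_rows --motion '[{"grip": -1, "xyz": [-40, -12, 0], "turn": 0}, {"grip": -1, "xyz": [-80, -24, 0], "turn": 0}, {"grip": -1, "xyz": [-120, -36, 0], "turn": 0}, {"grip": -1, "xyz": [-160, -42, 0], "turn": 0}, {"grip": -1, "xyz": [-200, -48, 0], "turn": 0}, {"grip": -1, "xyz": [-240, -54, 0], "turn": 0}, {"grip": -1, "xyz": [-280, -60, 0], "turn": 0}, {"grip": -1, "xyz": [-320, -60, 0], "turn": 0}]'

```text
clock: 7.55
tcp_pos: [362.5, -812.3, 371.5]
tool_rot: [0.613, 0.79, 0.003, 0.001]
contact_force: [-0.1, -0.7, -0.3]
gripper_width: 0.5
gripper_force: 0.0
```

```bash
python3 -c "
from h import *
st()"
```

```text
7.55 [ 362.5 -812.3  371.5] q [ 1.06  1.07  0.6   0.23 -0.55  1.87  1.44] F [-0.1 -0.7 -0.3] w 0.5
x [-0.249  0.968  0.002] y [0.968 0.249 0.006] z [ 0.005  0.003 -1.   ]
```

Call:
send_rows --motion '[{"grip": -1, "xyz": [-40, 0, 0], "turn": 0}, {"grip": -1, "xyz": [-80, 0, 0], "turn": 0}, {"grip": -1, "xyz": [-120, 0, 0], "turn": 0}, {"grip": -1, "xyz": [-160, 0, 0], "turn": 0}, {"grip": -1, "xyz": [-200, 0, 0], "turn": 0}, {"grip": -1, "xyz": [-240, 0, 0], "turn": 0}, {"grip": -1, "xyz": [-280, 0, 0], "turn": 0}, {"grip": -1, "xyz": [-320, 0, 0], "turn": 0}]'

```text
clock: 8.22
tcp_pos: [350.9, -859.2, 321.4]
tool_rot: [0.613, 0.79, -0.01, 0.019]
contact_force: [-0.8, -0.4, -0.2]
gripper_width: 0.8
gripper_force: 0.0
```

```bash
python3 -c "
from h import *
st()"
```

```text
8.22 [ 350.9 -859.2  321.4] q [ 1.07  1.21  1.43  0.2  -1.36  1.85  1.52] F [-0.8 -0.4 -0.2] w 0.8
x [-0.247  0.968 -0.042] y [0.969 0.248 0.009] z [ 0.019 -0.039 -0.999]
```

Call:
send_rows --motion '[{"grip": -1, "xyz": [-40, 0, -10], "turn": 0}, {"grip": -1, "xyz": [-80, 0, -20], "turn": 0}, {"grip": -1, "xyz": [-120, 0, -30], "turn": 0}, {"grip": -1, "xyz": [-160, 0, -40], "turn": 0}, {"grip": -1, "xyz": [-200, 0, -50], "turn": 0}, {"grip": -1, "xyz": [-240, 0, -60], "turn": 0}, {"grip": -1, "xyz": [-280, 0, -70], "turn": 0}, {"grip": -1, "xyz": [-320, 0, -80], "turn": 0}]'

```text
clock: 8.88
tcp_pos: [340.8, -881.5, 316.5]
tool_rot: [0.611, 0.791, -0.021, 0.036]
contact_force: [1.1, -0.1, -0.6]
gripper_width: 0.3
gripper_force: 0.0
```

```bash
python3 -c "
from h import *
st()"
```

```text
8.88 [ 340.8 -881.5  316.5] q [ 1.08  1.22  1.44  0.2  -1.38  1.81  1.54] F [ 1.1 -0.1 -0.6] w 0.3
x [-0.251  0.964 -0.083] y [0.967 0.253 0.011] z [ 0.031 -0.078 -0.996]
```

Call:
send_rows --motion '[{"grip": -1, "xyz": [-41, 0, 0], "turn": 0}, {"grip": -1, "xyz": [-82, 0, 0], "turn": 0}, {"grip": -1, "xyz": [-123, 0, 0], "turn": 0}, {"grip": -1, "xyz": [-164, 0, 0], "turn": 0}, {"grip": -1, "xyz": [-205, 0, 0], "turn": 0}, {"grip": -1, "xyz": [-246, 0, 0], "turn": 0}, {"grip": -1, "xyz": [-287, 0, 0], "turn": 0}, {"grip": -1, "xyz": [-328, 0, 0], "turn": 0}]'

```text
clock: 9.55
tcp_pos: [332.4, -914.4, 277.5]
tool_rot: [0.61, 0.79, -0.032, 0.053]
contact_force: [0.0, 0.7, 0.0]
gripper_width: 0.7
gripper_force: 0.0
```

Call:
send_rows --motion '[{"grip": -1, "xyz": [-300, 0, 0], "turn": 0}, {"grip": -1, "xyz": [-300, 0, 0], "turn": 0}, {"grip": -1, "xyz": [-300, 0, 0], "turn": 0}, {"grip": -1, "xyz": [-300, 0, 0], "turn": 0}]'

```text
clock: 9.88
tcp_pos: [327.7, -937.7, 258.9]
tool_rot: [0.61, 0.788, -0.042, 0.069]
contact_force: [-0.6, 0.4, -0.6]
gripper_width: 0.6
gripper_force: 0.0
```

```bash
python3 -c "
from h import *
st()"
```

```text
9.88 [ 327.7 -937.7  258.9] q [ 1.12  1.29  1.44  0.2  -1.4   1.66  1.57] F [-0.6  0.4 -0.6] w 0.6
x [-0.247  0.956 -0.161] y [0.967 0.253 0.017] z [ 0.057 -0.151 -0.987]
```

Call:
send_rows --motion '[{"grip": -1, "xyz": [-300, 0, -100], "turn": 0}, {"grip": -1, "xyz": [-300, 0, -100], "turn": 0}, {"grip": -1, "xyz": [-300, 0, -100], "turn": 0}, {"grip": -1, "xyz": [-300, 0, -100], "turn": 0}]'

```text
clock: 10.22
tcp_pos: [320.5, -947.0, 290.3]
tool_rot: [0.609, 0.787, -0.054, 0.087]
contact_force: [-0.9, 0.3, 0.7]
gripper_width: 0.5
gripper_force: 0.0
```

Call:
send_rows --motion '[{"grip": -1, "xyz": [-300, 0, -60], "turn": 0}, {"grip": -1, "xyz": [-300, 0, -60], "turn": 0}, {"grip": -1, "xyz": [-300, 0, -60], "turn": 0}, {"grip": -1, "xyz": [-300, 0, -60], "turn": 0}]'

```text
clock: 10.55
tcp_pos: [315.3, -959.4, 303.8]
tool_rot: [0.607, 0.785, -0.065, 0.102]
contact_force: [-0.4, 0.1, 0.6]
gripper_width: 0.1
gripper_force: 0.0
```

```bash
python3 -c "
from h import *
st()"
```

```text
10.55 [ 315.3 -959.4  303.8] q [ 1.14  1.24  1.44  0.2  -1.4   1.62  1.59] F [-0.4  0.1  0.6] w 0.1
x [-0.241  0.94  -0.24 ] y [0.967 0.254 0.023] z [ 0.082 -0.226 -0.971]
```

Call:
send_rows --motion '[{"grip": -1, "xyz": [-300, 0, -60], "turn": 0}, {"grip": -1, "xyz": [-300, 0, -60], "turn": 0}, {"grip": -1, "xyz": [-300, 0, -60], "turn": 0}, {"grip": -1, "xyz": [-300, 0, -60], "turn": 0}]'

```text
clock: 10.88
tcp_pos: [310.7, -970.7, 321.8]
tool_rot: [0.606, 0.783, -0.076, 0.119]
contact_force: [0.1, -0.5, 0.3]
gripper_width: 0.4
gripper_force: 0.0
```

Call:
send_rows --motion '[{"grip": -1, "xyz": [-300, 0, -60], "turn": 0}, {"grip": -1, "xyz": [-300, 0, -60], "turn": 0}, {"grip": -1, "xyz": [-300, 0, -60], "turn": 0}, {"grip": -1, "xyz": [-300, 0, -60], "turn": 0}]'

```text
clock: 11.22
tcp_pos: [306.4, -980.2, 343.6]
tool_rot: [0.604, 0.781, -0.088, 0.135]
contact_force: [0.6, 0.6, 1.0]
gripper_width: 0.5
gripper_force: 0.0
```

Call:
send_rows --motion '[{"grip": -1, "xyz": [-300, 0, -60], "turn": 0}, {"grip": -1, "xyz": [-300, 0, -60], "turn": 0}, {"grip": -1, "xyz": [-300, 0, -60], "turn": 0}, {"grip": -1, "xyz": [-300, 0, -60], "turn": 0}]'

```text
clock: 11.55
tcp_pos: [302.3, -988.0, 368.0]
tool_rot: [0.602, 0.778, -0.099, 0.152]
contact_force: [-0.9, 0.2, -1.3]
gripper_width: 0.3
gripper_force: 0.0
```

Call:
send_rows --motion '[{"grip": -1, "xyz": [-300, 0, -60], "turn": 0}, {"grip": -1, "xyz": [-300, 0, -60], "turn": 0}, {"grip": -1, "xyz": [-300, 0, -60], "turn": 0}, {"grip": -1, "xyz": [-300, 0, -60], "turn": 0}]'

```text
clock: 11.88
tcp_pos: [298.4, -994.1, 394.6]
tool_rot: [0.6, 0.775, -0.111, 0.168]
contact_force: [0.3, -0.2, -0.4]
gripper_width: 0.4
gripper_force: 0.0
```

Call:
send_rows --motion '[{"grip": -1, "xyz": [-300, 0, -60], "turn": 0}, {"grip": -1, "xyz": [-300, 0, -60], "turn": 0}, {"grip": -1, "xyz": [-300, 0, -60], "turn": 0}, {"grip": -1, "xyz": [-300, 0, -60], "turn": 0}]'

```text
clock: 12.22
tcp_pos: [294.6, -998.6, 423.4]
tool_rot: [0.597, 0.771, -0.122, 0.184]
contact_force: [-0.0, 0.2, 0.3]
gripper_width: 0.2
gripper_force: 0.0
```

```bash
python3 -c "
from h import *
st()"
```

```text
12.22 [ 294.6 -998.6  423.4] q [ 1.17  1.14  1.44  0.2  -1.41  1.53  1.62] F [-0.   0.2  0.3] w 0.2
x [-0.219  0.876 -0.429] y [0.966 0.257 0.031] z [ 0.137 -0.408 -0.903]
```

Call:
send_rows --motion '[{"grip": -1, "xyz": [-300, 0, -60], "turn": 0}, {"grip": -1, "xyz": [-300, 0, -60], "turn": 0}, {"grip": -1, "xyz": [-300, 0, -60], "turn": 0}, {"grip": -1, "xyz": [-300, 0, -60], "turn": 0}]'

```text
clock: 12.55
tcp_pos: [290.8, -1001.4, 453.9]
tool_rot: [0.595, 0.767, -0.134, 0.199]
contact_force: [-0.3, 0.5, 0.5]
gripper_width: 0.3
gripper_force: 0.0
```

```bash
python3 -c "
from h import *
st((360,-750,420),(430,-500,420),(540,-100,420),(450,270,420))"
```

```text
12.55 [  290.8 -1001.4   453.9] q [ 1.17  1.11  1.44  0.2  -1.41  1.51  1.63] F [-0.3  0.5  0.5] w 0.3
x [-0.214  0.859 -0.465] y [0.966 0.257 0.032] z [ 0.147 -0.442 -0.885]
(360, -750, 420) [217. 130. -71.]
(430, -500, 420) [ 417.  262. -171.]
(540, -100, 420) [ 737.  471. -332.]
(450, 270, 420) [1074.  480. -509.]
```

Call:
send_rows --motion '[{"grip": -1, "xyz": [27, 17, -10], "turn": 0}, {"grip": -1, "xyz": [54, 34, -20], "turn": 0}, {"grip": -1, "xyz": [81, 50, -31], "turn": 0}, {"grip": -1, "xyz": [108, 67, -42], "turn": 0}, {"grip": -1, "xyz": [138, 84, -54], "turn": 0}, {"grip": -1, "xyz": [168, 102, -66], "turn": 0}, {"grip": -1, "xyz": [198, 120, -78], "turn": 0}, {"grip": -1, "xyz": [228, 140, -90], "turn": 0}]'

```text
clock: 13.22
tcp_pos: [364.8, -726.9, 429.4]
tool_rot: [0.595, 0.768, -0.133, 0.198]
contact_force: [-0.1, -0.8, 1.7]
gripper_width: 0.4
gripper_force: 0.0
```

```bash
python3 -c "
from h import *
st((430,-500,420),(540,-100,420),(450,270,420))"
```

```text
13.22 [ 364.8 -726.9  429.4] q [ 0.24  0.82  1.54  1.38 -1.02  1.24  1.92] F [-0.1 -0.8  1.7] w 0.4
x [-0.214  0.861 -0.462] y [0.966 0.258 0.032] z [ 0.147 -0.439 -0.886]
(430, -500, 420) [186. 121. -82.]
(540, -100, 420) [ 506.  330. -241.]
(450, 270, 420) [ 844.  339. -417.]
```

Call:
send_rows --motion '[{"grip": -1, "xyz": [27, 17, -12], "turn": 0}, {"grip": -1, "xyz": [54, 34, -24], "turn": 0}, {"grip": -1, "xyz": [81, 51, -36], "turn": 0}, {"grip": -1, "xyz": [108, 68, -48], "turn": 0}, {"grip": -1, "xyz": [135, 86, -60], "turn": 0}, {"grip": -1, "xyz": [162, 104, -72], "turn": 0}, {"grip": -1, "xyz": [189, 122, -84], "turn": 0}, {"grip": -1, "xyz": [218, 142, -98], "turn": 0}]'

```text
clock: 13.88
tcp_pos: [439.9, -463.0, 419.9]
tool_rot: [0.595, 0.768, -0.133, 0.198]
contact_force: [0.5, 0.8, 1.4]
gripper_width: 0.8
gripper_force: 0.0
```

```bash
python3 -c "
from h import *
st((540,-100,420),(560,50,420),(450,270,420))"
```

```text
13.88 [ 439.9 -463.   419.9] q [-0.66  0.31  1.56  1.77 -0.15  0.92  1.14] F [0.5 0.8 1.4] w 0.8
x [-0.214  0.86  -0.463] y [0.966 0.257 0.031] z [ 0.146 -0.441 -0.886]
(540, -100, 420) [ 291.  190. -145.]
(560, 50, 420) [ 415.  248. -209.]
(450, 270, 420) [ 628.  198. -322.]
```

Call:
send_rows --motion '[{"grip": -1, "xyz": [30, 20, -15], "turn": 0}, {"grip": -1, "xyz": [60, 40, -30], "turn": 0}, {"grip": -1, "xyz": [92, 60, -46], "turn": 0}, {"grip": -1, "xyz": [124, 80, -62], "turn": 0}, {"grip": -1, "xyz": [156, 102, -78], "turn": 0}, {"grip": -1, "xyz": [188, 124, -94], "turn": 0}, {"grip": -1, "xyz": [221, 147, -110], "turn": 0}, {"grip": -1, "xyz": [254, 168, -127], "turn": 0}]'

```text
clock: 14.55
tcp_pos: [509.6, -209.5, 419.5]
tool_rot: [0.595, 0.768, -0.132, 0.198]
contact_force: [1.4, 0.0, 0.8]
gripper_width: 0.4
gripper_force: 0.0
```

```bash
python3 -c "
from h import *
st((560,50,420),(450,270,420))"
```

```text
14.55 [ 509.6 -209.5  419.5] q [-1.01 -0.05  1.04  1.83  0.53  1.21  0.12] F [1.4 0.  0.8] w 0.4
x [-0.213  0.861 -0.461] y [0.966 0.257 0.034] z [ 0.148 -0.438 -0.887]
(560, 50, 420) [ 213.  115. -107.]
(450, 270, 420) [ 426.   66. -219.]
```

Good: the configuration unwinds itself. Continue.

Call:
send_rows --motion '[{"grip": -1, "xyz": [28, 15, -14], "turn": 0}, {"grip": -1, "xyz": [60, 30, -30], "turn": 0}, {"grip": -1, "xyz": [94, 43, -47], "turn": 0}, {"grip": -1, "xyz": [128, 54, -64], "turn": 0}, {"grip": -1, "xyz": [163, 63, -82], "turn": 0}, {"grip": -1, "xyz": [198, 70, -100], "turn": 0}, {"grip": -1, "xyz": [234, 75, -119], "turn": 0}, {"grip": -1, "xyz": [270, 78, -138], "turn": 0}]'

```text
clock: 15.22
tcp_pos: [506.6, 103.2, 419.0]
tool_rot: [0.595, 0.767, -0.133, 0.198]
contact_force: [0.8, -0.8, 0.3]
gripper_width: 0.6
gripper_force: 0.0
```

```bash
python3 -c "
from h import *
st((445,270,420))"
```

```text
15.22 [506.6 103.2 419. ] q [-1.28  0.16  0.8   1.69  0.37  1.43 -0.3 ] F [ 0.8 -0.8  0.3] w 0.6
x [-0.213  0.86  -0.463] y [0.966 0.256 0.031] z [ 0.146 -0.441 -0.886]
(445, 270, 420) [156. -17. -83.]
```

Call:
send_rows --motion '[{"grip": -0.57, "xyz": [34, 0, -12], "turn": 0}, {"grip": -0.57, "xyz": [68, 0, -24], "turn": 0}, {"grip": -0.57, "xyz": [102, 0, -36], "turn": 0}, {"grip": -0.57, "xyz": [130, -2, -47], "turn": 0}, {"grip": -0.57, "xyz": [148, -3, -13], "turn": 0}, {"grip": -0.57, "xyz": [166, -4, 21], "turn": 0}, {"grip": -0.57, "xyz": [184, -6, 55], "turn": 0}, {"grip": -0.57, "xyz": [202, -7, 89], "turn": 0}]'

```text
clock: 15.88
tcp_pos: [469.8, 234.3, 244.8]
tool_rot: [0.595, 0.768, -0.133, 0.198]
contact_force: [0.5, 0.5, 0.0]
gripper_width: 19.8
gripper_force: 0.0
```

```bash
python3 -c "
from h import *
st((470,232,100),(470,230,16))
for n in ('side','top'):
    p=env.read_camera(n)
    for k in env.mark_of(p,'flask')[:2]: print(n,k['at'],k['conf'],atz(p,k['at']))
"
```

```text
15.88 [469.8 234.3 244.8] q [-1.34  0.42  0.69  1.8   0.2   1.19 -0.51] F [0.5 0.5 0. ] w 19.8
x [-0.214  0.86  -0.463] y [0.966 0.257 0.032] z [ 0.146 -0.44  -0.886]
(470, 232, 100) [ 65.  -5. 129.]
(470, 230, 16) [102.  -8. 205.]
side [298.6, 254.7] 0.9 [509.76670768 129.0310804 ]
top [277.1, 224.6] 0.64 [494.08378758 137.09404692]
```

Call:
send_rows --motion '[{"grip": -0.57, "xyz": [18, -2, 34], "turn": 0}, {"grip": -0.57, "xyz": [35, -3, 68], "turn": 0}, {"grip": -0.57, "xyz": [52, -4, 102], "turn": 0}, {"grip": -0.57, "xyz": [69, -6, 136], "turn": 0}, {"grip": -0.57, "xyz": [86, -7, 170], "turn": 0}, {"grip": -0.57, "xyz": [96, -8, 190], "turn": 0}, {"grip": -0.57, "xyz": [102, -8, 203], "turn": 0}, {"grip": -0.57, "xyz": [102, -8, 203], "turn": 0}]'

```text
clock: 16.75
tcp_pos: [471.3, 231.1, 18.8]
tool_rot: [0.594, 0.768, -0.134, 0.199]
contact_force: [-0.2, -0.4, 0.3]
gripper_width: 19.7
gripper_force: 0.0
```

```bash
python3 -c "
from h import *
st((483,187,18))
P=[env.read_camera(n)['image'] for n in('side','top')]
cv2.imwrite('pics/f.png',cv2.resize(cv2.hconcat([P[0][140:280,210:350],P[1][150:290,220:360]]),(800,400),interpolation=3))
"
```

```text
16.75 [471.3 231.1  18.8] q [-1.23  0.77  0.57  1.91  0.07  0.77 -0.57] F [-0.2 -0.4  0.3] w 19.7
x [-0.214  0.859 -0.464] y [0.966 0.258 0.031] z [ 0.147 -0.442 -0.885]
(483, 187, 18) [-40.  -0.  22.]
```

View pics/f.png

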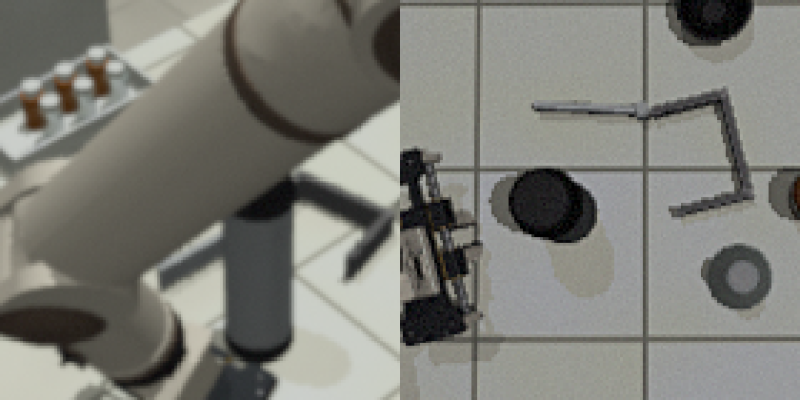

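Call:
send_rows --motion '[{"grip": -0.57, "xyz": [-12, 0, 7], "turn": -0.05}, {"grip": -0.57, "xyz": [-22, 0, 12], "turn": -0.1}, {"grip": -0.57, "xyz": [-30, -2, 16], "turn": -0.1}, {"grip": -0.57, "xyz": [-34, -3, 18], "turn": -0.1}, {"grip": -0.57, "xyz": [-34, -3, 18], "turn": -0.1}]'

```text
clock: 17.27
tcp_pos: [478.4, 191.6, 20.3]
tool_rot: [0.557, 0.795, -0.142, 0.192]
contact_force: [-0.1, 0.2, -0.5]
gripper_width: 19.8
gripper_force: 0.0
```

```bash
python3 -c "
from h import *
p=np.array([557,-9]);f=np.array([498,135]);d=(p-f)/np.linalg.norm(p-f);print(d,np.linalg.norm(p-f))
c=f-41*d
st(*[(*(c+k*d),18) for k in (0,30,60,90,120)])
p=env.read_camera('top');k=env.mark_of(p,'flask')[0];print(k['at'],atz(p,k['at']))
"
```

```text
[ 0.37913322 -0.9253421 ] 155.6181223379848
17.27 [478.4 191.6  20.3] q [-1.17  0.74  0.56  1.96  0.12  0.72 -0.46] F [-0.1  0.2 -0.5] w 19.8
x [-0.305  0.831 -0.464] y [ 0.941  0.338 -0.012] z [ 0.147 -0.441 -0.886]
(np.float64(482.4555379305618), np.float64(172.9390260677814), 18) [-16.  -2.  11.]
(np.float64(493.8295345667361), np.float64(145.178763091356), 18) [-42.  -1.  25.]
(np.float64(505.20353120291037), np.float64(117.4185001149306), 18) [-69.   0.  39.]
(np.float64(516.5775278390847), np.float64(89.65823713850517), 18) [-95.   1.  53.]
(np.float64(527.951524475259), np.float64(61.89797416207976), 18) [-122.    3.   66.]
[276.0, 223.0] [499.04345493 140.53072679]
```

Call:
send_rows --motion '[{"grip": -0.57, "xyz": [-6, -1, 4], "turn": 0}, {"grip": -0.57, "xyz": [-12, -2, 8], "turn": 0}, {"grip": -0.57, "xyz": [-17, -2, 11], "turn": 0}, {"grip": -0.57, "xyz": [-22, -2, 14], "turn": 0}, {"grip": -0.57, "xyz": [-27, -2, 17], "turn": 0}, {"grip": -0.57, "xyz": [-32, -2, 19], "turn": 0}, {"grip": -0.57, "xyz": [-37, -1, 22], "turn": 0}, {"grip": -0.57, "xyz": [-42, -1, 25], "turn": 0}]'

```text
clock: 18.03
tcp_pos: [493.8, 146.8, 16.1]
tool_rot: [0.555, 0.797, -0.143, 0.192]
contact_force: [-2.2, 6.0, 4.6]
gripper_width: 20.1
gripper_force: 3.0
```

```bash
python3 -c "
from h import *
st()
P=[]
for n in('side','top'):
    p=env.read_camera(n);P.append(p['image'])
    for q in ('flask','gate_tip'):
        for k in env.mark_of(p,q)[:1]:print(n,q,k['at'],k['conf'],atz(p,k['at'],20*(q!='flask')))
cv2.imwrite('pics/g.png',cv2.resize(cv2.hconcat([P[0][140:280,210:350],P[1][150:290,220:360]]),(800,400),interpolation=3))
"
```

```text
18.03 [493.8 146.8  16.1] q [-1.11  0.74  0.57  2.    0.14  0.65 -0.4 ] F [-2.2  6.   4.6] w 20.1
x [-0.31   0.83  -0.464] y [ 0.939  0.342 -0.014] z [ 0.147 -0.44  -0.886]
side flask [306.1, 253.1] 0.73 [500.14830979 109.32100673]
side gate_tip [305.6, 250.5] 0.27 [494.96186671 115.93695926]
top flask [280.9, 219.7] 0.74 [509.22764411 125.40301076]
top gate_tip [330.0, 154.4] 0.48 [709.68279509 -27.17036128]
```

View pics/g.png

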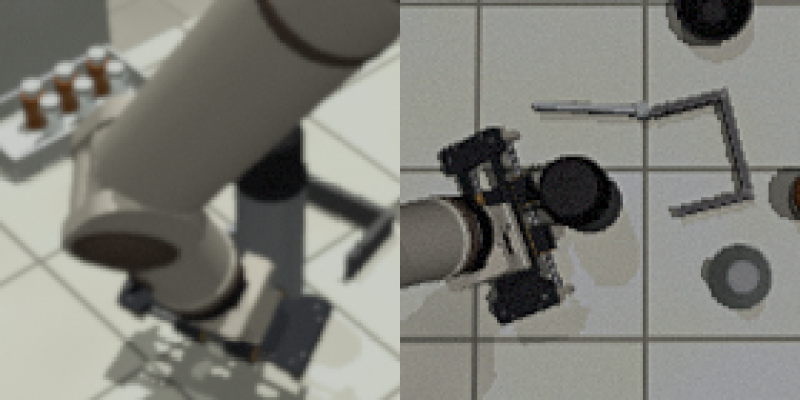

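Call:
send_rows --motion '[{"grip": -0.57, "xyz": [-5, 0, 2.5], "turn": 0}, {"grip": -0.57, "xyz": [-10, 0, 5], "turn": 0}, {"grip": -0.57, "xyz": [-16, 1, 8], "turn": 0}, {"grip": -0.57, "xyz": [-22, 1, 11], "turn": 0}, {"grip": -0.57, "xyz": [-28, 1, 14], "turn": 0}, {"grip": -0.57, "xyz": [-34, 1, 17], "turn": 0}, {"grip": -0.57, "xyz": [-40, 2, 20], "turn": 0}, {"grip": -0.57, "xyz": [-46, 2, 23], "turn": 0}]'

```text
clock: 19.0
tcp_pos: [512.9, 97.3, 17.0]
tool_rot: [0.556, 0.796, -0.144, 0.192]
contact_force: [-0.3, 3.5, -2.5]
gripper_width: 19.8
gripper_force: 1.5
```

```bash
python3 -c "
from h import *
st()
P=[]
for n in('side','top'):
    p=env.read_camera(n);P.append(p['image'])
    for q in ('flask',):
        for k in env.mark_of(p,q)[:1]:print(n,q,k['at'],k['conf'],atz(p,k['at'],20*(q!='flask')))
cv2.imwrite('pics/i.png',cv2.resize(cv2.hconcat([P[0][140:280,210:350],P[1][150:290,220:360]]),(800,400),interpolation=3))
"
```

```text
19.0 [512.9  97.3  17. ] q [-1.02  0.73  0.58  2.02  0.17  0.6  -0.34] F [-0.3  3.5 -2.5] w 19.8
x [-0.309  0.83  -0.465] y [ 0.94   0.341 -0.015] z [ 0.146 -0.442 -0.885]
side flask [312.2, 240.3] 0.62 [525.28036076  62.99097748]
top flask [299.2, 212.0] 0.85 [532.97430492  68.74577859]
```

View pics/i.png

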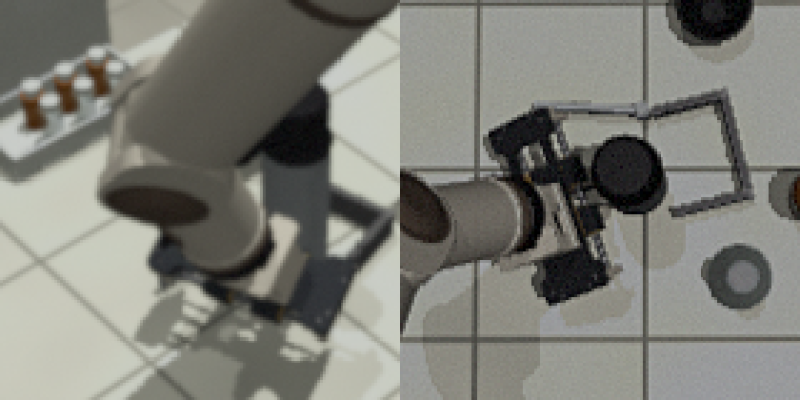

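Call:
send_rows --motion '[{"grip": -0.57, "xyz": [-4, 1, 2], "turn": 0}, {"grip": -0.57, "xyz": [-8, 1, 4], "turn": 0}, {"grip": -0.57, "xyz": [-13, 2, 7], "turn": 0}, {"grip": -0.57, "xyz": [-17, 3, 9], "turn": 0}, {"grip": -0.57, "xyz": [-22, 4, 12], "turn": 0}, {"grip": -0.57, "xyz": [-26, 4, 14], "turn": 0}, {"grip": -0.57, "xyz": [-30, 5, 16], "turn": 0}, {"grip": -0.57, "xyz": [-34, 6, 18], "turn": 0}]'

```text
clock: 19.87
tcp_pos: [531.7, 64.3, 16.9]
tool_rot: [0.556, 0.796, -0.143, 0.192]
contact_force: [-2.4, 3.8, 0.7]
gripper_width: 19.9
gripper_force: 2.4
```

```bash
python3 -c "
from h import *
st()
P=[]
for n in('side','top'):
    p=env.read_camera(n);P.append(p['image'])
    for q in ('flask',):
        for k in env.mark_of(p,q)[:1]:print(n,q,k['at'],k['conf'],atz(p,k['at'],20*(q!='flask')))
cv2.imwrite('pics/j.png',cv2.resize(P[1][160:260,260:380],(720,600),interpolation=3))
"
```

```text
19.87 [531.7  64.3  16.9] q [-0.95  0.73  0.59  2.02  0.18  0.57 -0.28] F [-2.4  3.8  0.7] w 19.9
x [-0.309  0.83  -0.464] y [ 0.94   0.342 -0.015] z [ 0.146 -0.441 -0.885]
side flask [314.4, 234.0] 0.71 [539.72361942  41.02120036]
top flask [311.6, 207.1] 0.79 [548.10482025  30.28933786]
```

View pics/j.png

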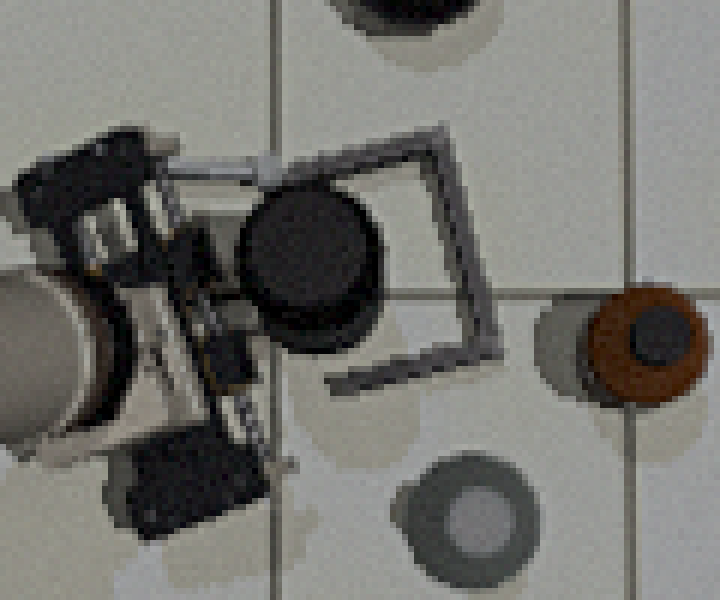

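Call:
send_rows --motion '[{"grip": -0.57, "xyz": [-4, 0, 2], "turn": 0}, {"grip": -0.57, "xyz": [-9, -1, 4.5], "turn": 0}, {"grip": -0.57, "xyz": [-14, -1, 7], "turn": 0}, {"grip": -0.57, "xyz": [-18, -2, 9], "turn": 0}, {"grip": -0.57, "xyz": [-22, -2, 11.5], "turn": 0}, {"grip": -0.57, "xyz": [-25, -2, 13], "turn": 0}, {"grip": -0.57, "xyz": [-28, -3, 14.5], "turn": 0}, {"grip": -0.57, "xyz": [-28, -3, 14.5], "turn": 0}]'

```text
clock: 20.73
tcp_pos: [539.5, 32.4, 17.3]
tool_rot: [0.556, 0.796, -0.144, 0.192]
contact_force: [0.8, 2.1, -1.4]
gripper_width: 19.4
gripper_force: 1.0
```

Call:
send_rows --motion '[{"grip": -0.57, "xyz": [-1, 0, 0.5], "turn": 0}, {"grip": -0.57, "xyz": [-2, 0, 1], "turn": 0}, {"grip": -0.57, "xyz": [-3, 0, 1.5], "turn": 0}]'

```text
clock: 20.98
tcp_pos: [540.5, 30.8, 17.1]
tool_rot: [0.555, 0.796, -0.143, 0.192]
contact_force: [-1.4, 3.3, -0.2]
gripper_width: 19.7
gripper_force: 2.0
```

```bash
python3 -c "
from h import *
st()
"
```

```text
20.98 [540.5  30.8  17.1] q [-0.9   0.73  0.59  2.03  0.19  0.53 -0.24] F [-1.4  3.3 -0.2] w 19.7
x [-0.309  0.83  -0.465] y [ 0.94   0.342 -0.015] z [ 0.146 -0.441 -0.885]
```

Call:
send_rows --motion '[{"grip": -0.57, "xyz": [-1, 0, 0.5], "turn": 0}, {"grip": -0.57, "xyz": [-2, 0, 1], "turn": 0}, {"grip": -0.57, "xyz": [-3, 0, 1.5], "turn": 0}]'

```text
clock: 21.23
tcp_pos: [541.8, 27.4, 17.2]
tool_rot: [0.556, 0.796, -0.143, 0.192]
contact_force: [-1.1, 3.7, -0.1]
gripper_width: 19.6
gripper_force: 1.8
```

Call:
send_rows --motion '[{"grip": -0.57, "xyz": [-0.7, 0, 0.3], "turn": 0}, {"grip": -0.57, "xyz": [-1.4, 0, 0.7], "turn": 0}, {"grip": -0.57, "xyz": [-2, 0, 1], "turn": 0}]'

```text
clock: 21.48
tcp_pos: [542.5, 25.0, 17.3]
tool_rot: [0.556, 0.796, -0.143, 0.192]
contact_force: [-1.0, 3.6, -0.9]
gripper_width: 19.6
gripper_force: 1.7
```

Call:
send_rows --motion '[{"grip": -0.57, "xyz": [-0.7, 0, 0.3], "turn": 0}, {"grip": -0.57, "xyz": [-1.4, 0, 0.7], "turn": 0}, {"grip": -0.57, "xyz": [-2, 0, 1], "turn": 0}]'

```text
clock: 21.73
tcp_pos: [542.8, 24.6, 17.0]
tool_rot: [0.555, 0.797, -0.143, 0.191]
contact_force: [-4.9, 9.1, 2.2]
gripper_width: 19.8
gripper_force: 4.8
```

```bash
python3 -c "
from h import *
st()
P=[]
for n in('side','top'):
    p=env.read_camera(n);P.append(p['image'])
    for q in ('flask',):
        for k in env.mark_of(p,q)[:1]:print(n,q,k['at'],k['conf'],atz(p,k['at'],20*(q!='flask')))
cv2.imwrite('pics/k.png',cv2.resize(P[1][160:260,260:380],(720,600),interpolation=3))
"
```

```text
21.73 [542.8  24.6  17. ] q [-0.88  0.73  0.59  2.03  0.2   0.53 -0.23] F [-4.9  9.1  2.2] w 19.8
x [-0.31   0.83  -0.463] y [ 0.939  0.342 -0.015] z [ 0.146 -0.44  -0.886]
side flask [321.4, 224.6] 0.75 [554.56937863  -1.17543351]
top flask [324.8, 205.6] 0.74 [552.65866863 -10.66615851]
```

View pics/k.png

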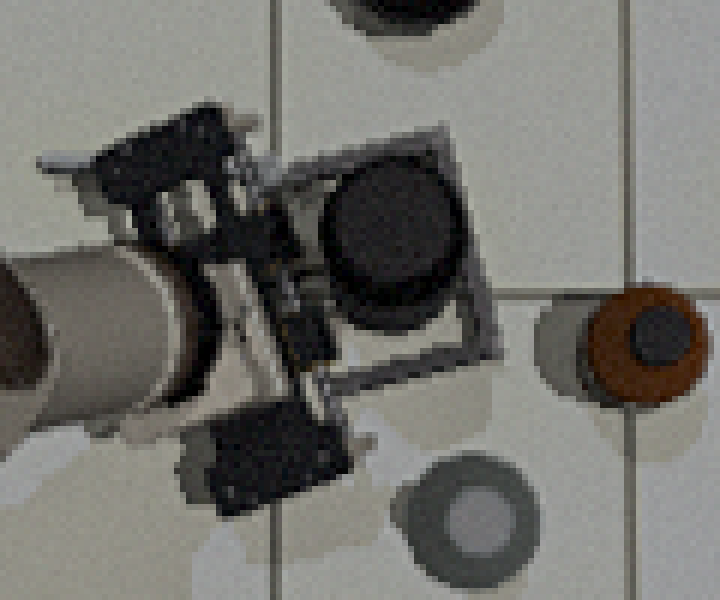

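Call:
send_rows --motion '[{"grip": -0.57, "xyz": [-0.5, 0, 0.3], "turn": 0}, {"grip": -0.57, "xyz": [-1, 0, 0.5], "turn": 0}]'

```text
clock: 22.1
tcp_pos: [543.0, 24.5, 16.9]
tool_rot: [0.555, 0.797, -0.143, 0.191]
contact_force: [-6.3, 10.6, 5.3]
gripper_width: 19.9
gripper_force: 6.0
```

Call:
send_rows --motion '[{"grip": -0.57, "xyz": [10, 1, -5], "turn": 0}, {"grip": -0.57, "xyz": [27, 3, -14], "turn": 0}, {"grip": -1, "xyz": [26, 6, -48], "turn": 0}, {"grip": -1, "xyz": [24, 9, -82], "turn": 0}, {"grip": -1, "xyz": [23, 20, -98], "turn": 0}, {"grip": -1, "xyz": [23, 58, -100], "turn": 0}, {"grip": -1, "xyz": [23, 96, -102], "turn": 0}, {"grip": -1, "xyz": [23, 134, -103], "turn": 0}]'

```text
clock: 22.77
tcp_pos: [648.8, 132.6, 97.0]
tool_rot: [0.556, 0.796, -0.143, 0.192]
contact_force: [0.7, 0.4, 0.2]
gripper_width: 0.6
gripper_force: 0.0
```

```bash
python3 -c "
from h import *
st((648,135,90),(648,135,20))
P=[]
for n in('side','top'):
    p=env.read_camera(n);P.append(p['image'])
    for q in ('flask','gate_tip','gate_hinge'):
        for k in env.mark_of(p,q)[:1]:print(n,q,k['at'],k['conf'],atz(p,k['at'],20*(q!='flask')))
"
```

```text
22.77 [648.8 132.6  97. ] q [-0.89  0.76  0.57  1.65  0.14  0.88 -0.18] F [0.7 0.4 0.2] w 0.6
x [-0.308  0.83  -0.465] y [ 0.94   0.341 -0.015] z [ 0.147 -0.442 -0.885]
(648, 135, 90) [5. 0. 5.]
(648, 135, 20) [38.  1. 67.]
side flask [322.2, 223.9] 0.73 [555.14101602  -5.01109216]
side gate_tip [263.6, 237.3] 0.74 [612.70079665 171.18418431]
side gate_hinge [295.3, 217.5] 0.62 [613.96453815  50.43395609]
top flask [324.7, 203.2] 0.94 [560.13264671 -10.37913928]
top gate_tip [268.8, 185.3] 0.42 [614.13586428 161.4321335 ]
top gate_hinge [305.1, 185.9] 0.66 [611.91408954  49.73417429]
```

Call:
send_rows --motion '[{"grip": -1, "xyz": [12, 0, 22], "turn": 0}, {"grip": -1, "xyz": [25, 0, 44], "turn": 0}, {"grip": -1, "xyz": [36, 1, 62], "turn": 0}, {"grip": -1, "xyz": [38, 1, 67], "turn": 0}, {"grip": -1, "xyz": [38, 1, 67], "turn": 0}]'

```text
clock: 23.58
tcp_pos: [644.3, 133.9, 17.3]
tool_rot: [0.555, 0.796, -0.145, 0.191]
contact_force: [-0.3, -0.0, 0.2]
gripper_width: 0.4
gripper_force: 0.0
```

Call:
send_rows --motion '[{"grip": -1, "xyz": [9, -11, -5], "turn": 0}, {"grip": -1, "xyz": [14, -22, -7], "turn": 0}, {"grip": -1, "xyz": [18, -33, -9], "turn": 0}, {"grip": -1, "xyz": [23, -43, -11], "turn": 0}, {"grip": -1, "xyz": [24, -53, -12], "turn": 0}, {"grip": -1, "xyz": [25, -64, -12], "turn": 0}, {"grip": -1, "xyz": [25, -75, -12], "turn": 0}]'

```text
clock: 24.17
tcp_pos: [566.9, 135.7, 20.5]
tool_rot: [0.556, 0.796, -0.142, 0.192]
contact_force: [0.4, 0.1, 0.6]
gripper_width: 0.5
gripper_force: 0.4
```

```bash
python3 -c "
from h import *
st(*[(a,b,20) for a,b in [(541,117),(522,87),(516,60),(516,47)]])
for n in('side','top'):
    p=env.read_camera(n)
    for q in ('flask','gate_tip'):
        for k in env.mark_of(p,q)[:1]:print(n,q,k['at'],k['conf'],atz(p,k['at'],20*(q!='flask')))
"
```

```text
24.17 [566.9 135.7  20.5] q [-0.99  0.79  0.56  1.86  0.13  0.7  -0.3 ] F [0.4 0.1 0.6] w 0.5
x [-0.308  0.83  -0.464] y [ 0.94   0.342 -0.012] z [ 0.148 -0.44  -0.886]
(541, 117, 20) [ -7. -31.   5.]
(522, 87, 20) [-26. -59.  15.]
(516, 60, 20) [-47. -74.  26.]
(516, 47, 20) [-58. -78.  32.]
side flask [325.2, 221.9] 0.91 [555.34703614 -17.64284981]
top flask [324.3, 202.3] 0.82 [562.9403689   -9.14642124]
top gate_tip [275.7, 212.6] 0.45 [529.92792431 139.6766409 ]
```

Call:
send_rows --motion '[{"grip": -1, "xyz": [-3, -16, 2], "turn": 0}, {"grip": -1, "xyz": [-7, -31, 5], "turn": 0}, {"grip": -1, "xyz": [-16, -45, 10], "turn": 0}, {"grip": -1, "xyz": [-26, -59, 15], "turn": 0}, {"grip": -1, "xyz": [-37, -67, 21], "turn": 0}, {"grip": -1, "xyz": [-45, -73, 25], "turn": 0}, {"grip": -1, "xyz": [-48, -75, 27], "turn": 0}, {"grip": -1, "xyz": [-48, -75, 27], "turn": 0}]'

```text
clock: 25.13
tcp_pos: [514.9, 56.2, 18.7]
tool_rot: [0.557, 0.795, -0.144, 0.192]
contact_force: [0.6, -0.2, -0.3]
gripper_width: 0.6
gripper_force: 0.0
```

Call:
send_rows --motion '[{"grip": -1, "xyz": [-2, 0, 1], "turn": 0}, {"grip": -1, "xyz": [-4, 0, 2], "turn": 0}, {"grip": -1, "xyz": [-6, 0, 3], "turn": 0}, {"grip": -1, "xyz": [-8, 0, 4], "turn": 0}]'

```text
clock: 25.47
tcp_pos: [518.2, 49.8, 18.6]
tool_rot: [0.555, 0.796, -0.143, 0.192]
contact_force: [-0.3, 0.3, 0.0]
gripper_width: 0.4
gripper_force: 0.2
```

```bash
python3 -c "
from h import *
st()
for n in('side','top'):
    p=env.read_camera(n)
    for q in ('flask','gate_tip'):
        for k in env.mark_of(p,q)[:1]:print(n,q,k['at'],k['conf'],atz(p,k['at'],20*(q!='flask')))
"
```

```text
25.47 [518.2  49.8  18.6] q [-0.96  0.72  0.61  2.06  0.18  0.54 -0.27] F [-0.3  0.3  0. ] w 0.4
x [-0.309  0.83  -0.465] y [ 0.94   0.342 -0.015] z [ 0.147 -0.441 -0.885]
side flask [323.6, 224.6] 0.8 [550.16900771  -6.09434328]
top flask [322.7, 202.2] 0.86 [563.26630874  -4.18144975]
top gate_tip [310.3, 223.5] 0.45 [496.32007939  33.79739851]
```

Call:
send_rows --motion '[{"grip": -1, "xyz": [-1, 0, 0.5], "turn": 0}, {"grip": -1, "xyz": [-2, 0, 1], "turn": 0}, {"grip": -1, "xyz": [-3, 0, 1.5], "turn": 0}, {"grip": -1, "xyz": [-4, 0, 2], "turn": 0}]'

```text
clock: 26.1
tcp_pos: [519.3, 45.1, 18.8]
tool_rot: [0.556, 0.796, -0.143, 0.192]
contact_force: [-1.4, 0.0, -0.5]
gripper_width: 0.2
gripper_force: 0.2
```

Call:
send_rows --motion '[{"grip": -1, "xyz": [-1, 0, 0.5], "turn": 0}, {"grip": -1, "xyz": [-2, 0, 1], "turn": 0}, {"grip": -1, "xyz": [-2, 0, 1], "turn": 0}]'

```text
clock: 26.35
tcp_pos: [520.0, 43.2, 18.7]
tool_rot: [0.556, 0.796, -0.143, 0.192]
contact_force: [-1.1, 1.5, -0.3]
gripper_width: 0.0
gripper_force: 1.0
```

Call:
send_rows --motion '[{"grip": -1, "xyz": [-1, 0, 0.5], "turn": 0}, {"grip": -1, "xyz": [-2, 0, 1], "turn": 0}, {"grip": -1, "xyz": [-2, 0, 1], "turn": 0}]'

```text
clock: 26.6
tcp_pos: [520.2, 42.8, 18.5]
tool_rot: [0.555, 0.797, -0.143, 0.191]
contact_force: [-6.2, 5.4, 3.6]
gripper_width: 0.1
gripper_force: 3.6
```

Call:
send_rows --motion '[{"grip": -1, "xyz": [-1, 0, 0.5], "turn": 0}, {"grip": -1, "xyz": [-1, 0, 0.5], "turn": 0}]'

```text
clock: 26.77
tcp_pos: [520.3, 42.5, 18.4]
tool_rot: [0.555, 0.797, -0.143, 0.191]
contact_force: [-5.5, 8.5, 4.4]
gripper_width: 0.5
gripper_force: 5.0
```

Call:
send_rows --motion '[{"grip": -1, "xyz": [8, 1, -4], "turn": 0}, {"grip": -1, "xyz": [22, 1, -12], "turn": 0}, {"grip": -1, "xyz": [44, 2, -23], "turn": 0}, {"grip": -1, "xyz": [70, 3, -40], "turn": 0}, {"grip": -1, "xyz": [85, 3, -75], "turn": 0}, {"grip": -1, "xyz": [85, 3, -110], "turn": 0}, {"grip": -1, "xyz": [110, 3, -130], "turn": 0}, {"grip": -1, "xyz": [110, 3, -130], "turn": 0}]'

```text
clock: 27.43
tcp_pos: [471.5, 198.0, 84.2]
tool_rot: [0.553, 0.799, -0.139, 0.192]
contact_force: [0.1, 1.0, 0.7]
gripper_width: 0.4
gripper_force: 0.0
```

```bash
python3 -c "
from h import *
st()
P=[]
for n in('side','top'):
    p=env.read_camera(n);P.append(p['image'])
    for q in ('flask','gate_tip','gate_hinge','pen'):
        for k in env.mark_of(p,q)[:1]:print(n,q,k['at'],k['conf'],atz(p,k['at'],20*('gate' in q)))
cv2.imwrite('pics/l.png',cv2.resize(P[1][150:250,260:380],(720,600),interpolation=3))
"
```

```text
27.43 [471.5 198.   84.2] q [-1.23  0.62  0.61  1.96  0.14  0.82 -0.43] F [0.1 1.  0.7] w 0.4
x [-0.314  0.831 -0.46 ] y [ 0.937  0.349 -0.01 ] z [ 0.152 -0.434 -0.888]
side flask [321.5, 223.9] 0.93 [556.54301138  -3.44368535]
side gate_tip [330.0, 231.4] 0.52 [503.16536352  13.59959438]
side gate_hinge [296.0, 219.8] 0.89 [605.16361874  55.33718641]
side pen [324.1, 221.5] 0.81 [558.81137957 -16.3543405 ]
top flask [323.9, 205.0] 0.93 [554.53417806  -7.88022026]
top gate_tip [310.0, 225.3] 0.51 [490.83164773  34.71490089]
top gate_hinge [300.7, 188.1] 0.95 [605.15112324  63.25248886]
top pen [323.5, 201.9] 0.9 [564.19414262  -6.66713606]
```

View pics/l.png

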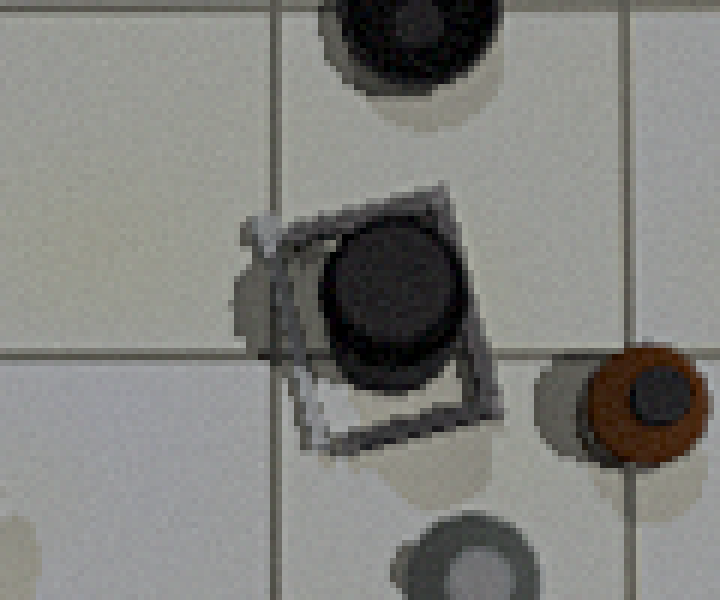

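```bash
python3 -c "
from h import *
print(env.finish_job())"
```

```text
the job is handed in; nothing more can be done
None
```

I pushed the flask upright into the pen until the push force rose against the back wall, then swung the gate to its stop, backed the arm clear and handed the job in at about 27 s. The last top picture shows the flask upright and the gate shut. The job call gave no verdict. Because the gripper body overhangs the fingers, I got a low contact by commanding poses beyond the arm's reach until the tool leaned back about 28°.

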